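# Rebuild the banked-curve trestle of the slot-car track

### The job

Two supports have come out of the trestle that carries the banked curve, and the longer one has lost its head. Plug both back into the open sockets of the foot rail, fully home and upright, so that the row climbs evenly from its lowest to its tallest support; then press the loose head down onto the stud of the longer support until it clicks, and keep pressing after the click. Finish while holding it so, still pressing the head firmly down with the gripper; leave the car, the jar and the screwdriver where they are.

Things in the scene. Friction and masses are not known exactly. Their poses are not given: they have to be found in the camera images.
- rail: Foot rail, fixed: flat light grey painted bar 350 mm long (its y), 60 mm wide (x), 20 mm high. Origin: centre of its underside; z up. Four places for supports along its middle, 90 mm apart, at y = -135, -45, 45, 135 mm: the outer two hold fixed end supports, the inner two are open round sockets 33 mm across, 14 mm deep (floor 6 mm above the table), mouth chamfered 2 mm
- socket0 (a point): centre of the mouth of one open socket, on the rail's top face 20 mm above the table (at y = -45 mm in the rail's frame)
- socket1 (a point): centre of the mouth of the other open socket, on the rail's top face 20 mm above the table (at y = +45 mm in the rail's frame)
- low_end: Lowest support of the row, grey plastic, head on, fixed in one end place of the rail (either end: it varies). Origin: centre of its foot, 6 mm above the table; column 54 mm, top of its head 85 mm above the table
- high_end: Tallest support of the row, grey plastic, head on, fixed in the other end place. Origin: centre of its foot, 6 mm above the table; column 114 mm, top of its head 145 mm above the table. The row steps up evenly: columns 54, 74, 94, 114 mm
- support_short: Shorter loose support, upright on the table: round grey plastic, 80 g, column 74 mm long with its head on (rigid, 40 mm across, 25 mm high; 99 mm over all). Foot 30 mm across up to 18 mm (2 mm chamfer), shaft 26 mm across from 21 to 63 mm, then a collar 32 mm across. Origin: centre of the foot; z up the column
- support_long: Longer loose support, upright on the table: round grey plastic, no head, 80 g. Column 94 mm: foot 30 mm across up to 18 mm, shaft 26 mm across from 21 to 83 mm, collar 32 mm across, flat shoulder at 94 mm. On it the snap stud: core 14 mm across, 18 mm high, four springy rounded barbs around it (23 mm over opposite barbs, widest 9 mm above the shoulder). Origin: centre of the foot; z up the column
- stud_top (a point): centre of the top of the bare stud, 112 mm above the foot of the longer support
- head: Loose snap head, on the table mouth down: round grey plastic cap 40 mm across, 25 mm high, 30 g. Mouth 24 mm across, narrowing within 3 mm to an 18 mm lip; hollow above. Any turn will do. Origin: centre of its underside; z up. On the stud it stops on the barbs 10 mm short; 8 to 15 N push it on, then the force drops (the click) and it rests on the shoulder, 94 mm above the support's foot
- head_top (a point): centre of the top of the loose head, 25 mm above its underside
- car: model slot car, 140 x 64 x 40 mm, parked beyond the rail; leave it alone. Origin: centre of its underside
- jar: small closed jar, 48 mm across, 60 mm high; leave it alone. Origin: centre of its underside
- screwdriver: screwdriver lying on the table, 170 mm long; leave it alone
There are look-alikes about, which are no part of the job. Leave any pink or purple look-alike of the support_short alone.

How it is judged:
On the way, in this order (a step that is already met when the one before it is completed fails the run):
1. both loose supports stand upright, fully home in the sockets: the shorter next to the lowest support, the longer next to the tallest (z of support_short in the frame of rail between 0.0035 and 0.0085 m and x of support_short in the frame of rail between -0.004 and 0.004 m and horizontal distance between support_short and low_end between 0.085 and 0.095 m and angle between each of support_short, support_long's own z axis and vertical below 0.08 rad and z of support_long in the frame of rail between 0.0035 and 0.0085 m and x of support_long in the frame of rail between -0.004 and 0.004 m and horizontal distance between support_long and high_end between 0.085 and 0.095 m), for 0.2 s.
2. the head has clicked home on the stud of the longer support and is pressed down for half a second more (z of head in the frame of support_long between 0.0915 and 0.0965 m and x of head in the frame of support_long between -0.004 and 0.004 m and y of head in the frame of support_long between -0.004 and 0.004 m and angle between the z axis of head and the z axis of support_long, either way round below 0.1 rad and contact force between support_long and rail above 5 N), for 0.5 s.
At the end, for the whole second after the job is handed in: Both supports upright and home in their sockets (within 2.5 mm, 0.08 rad), shorter beside the lowest, longer beside the tallest; head clicked home on the stud (within 2.5 mm of the shoulder, 4 mm of centre, 0.1 rad); fingers still on the head, pressing: the support bears on the rail with over 5 N (all of step 1 and all of step 2 and contact force between the fingers and head above 2 N and linear speed of head below 0.02 m/s); the arm keeps its last pose, push and grip.
It fails at once if the car, the jar or the screwdriver was moved by more than 20 mm (distance of any of car, jar, screwdriver from where it was at the start of the episode above 0.02 m).
It also fails if it takes over 72 s, if anything falls off the work surface, if the arm or the gripper's body presses on something with over 40 N, if the wrist force passes 120 N, or if a joint passes its speed limit or range.

### The arm

A 6-joint arm with a two-finger parallel gripper is mounted at the origin on the work surface. World frame = base frame: x ahead of the robot, y to its left, z up, the work surface at z = 0. Lengths are in m, angles in rad, forces in N, time in s.
With the tool pointing down it reaches from about 0.4 to 0.825 m from the base axis. Payload 7 kg.
Tool frame: the origin (TCP) lies at the very end of the fingers, on their centre line; the grasp point (between the pads) lies 19 mm behind it; z points along the fingers, y is the direction in which the jaws open and shut (so a half turn about z gives the same grasp; the last joint's range is limited). The gripper opens to 88 mm and grips with 3 to 60 N. Pads are 19 mm wide; open, the fingers measure 130 mm over their backs; the gripper's body (78 mm by 193 mm) begins 47 mm behind the grasp point.
Start: joints at [1.513, 0.359, 0.012, 0, -1.224, -0.288], TCP at [0.229, 0.635, 0.227] pointing down, gripper open.
Joint ranges: [-3.07, 3.07], [-1.43, 2.12], [-1.02, 1.25], [-3.03, 1.67], [-3.05, -0], [-3.03, 3.03]. Speed limits (rad/s): [2.39, 2.39, 3.01, 3.14, 3.14, 3.14].

### API

Orientations are given as [roll, pitch, yaw] about the fixed x, y, z axes, in that order (R = Rz(yaw) Ry(pitch) Rx(roll)).
In Python, from station import arm gives the robot as it stands.
- The arm moves only by the shell command python3 -m inch 'ROWS' [FORCE]. ROWS is text: rows parted by semicolons, each of 7 numbers parted by spaces: the closure, from 0 (fully open) to 1 (shut), then the shift along the tool's x, y, z each as a share of 300 mm, from -1 to 1, then the turn, a rotation vector about the tool's x, y, z each as a share of 60 degrees, from -1 to 1. In form: grip tx ty tz rx ry rz; .... A call has 1 to 12 rows; each row is the pose to reach, as a shift and turn from the pose commanded when the call began, along the tool's axes at that moment; what a row does not reach only later rows make up. A row lasts 1/10 s, in which the tool goes at most 50 mm and 8.59 degrees, less where a joint would pass 70% of its speed; a pose out of reach is approached as far as the arm can. A call with a number of a shift or a turn outside -1 to 1 is refused whole. A call with a gripper value outside its range is refused whole. The fingers move at their own pace and stop on an object; FORCE is the grip in N (left out, the last holds). Time passes only in rows, so rows that repeat a pose let the fingers close. It gives the time, the measured TCP pose, the force and the opening at its end, in the units of the state.
- arm.get_state(): the state, without advancing time (a new reading comes with each control period).
- arm.grab_frame(name): name is "side" or "top" or "wrist"; returns a dict with "img" (420x560x3 uint8, red, green, blue), "range_z" (420x560 float32, m along the optical axis (not along the pixel's ray), 0 where there is no reading), "fx", "fy", "cx", "cy" (pixels), "dist" ([k1, k2, p1, p2, k3] as OpenCV has them; the pictures are not rectified), "extrinsics" (4x4, takes a point from world to camera coordinates); the wrist camera has in their place "tool_from_camera" (4x4, takes a point from camera to tool coordinates, whose origin is the TCP and whose axes are the flange's). Camera axes: x right, y up, looking along -z (the intrinsics and any distortion apply to the point x, -y, -z); pixel columns grow to the right and rows downward; lengths in m; the calibration is good to about 2 mm. A picture is of the moment at which its call begins: read the wrist's pose just before it.
- arm.job_done(): hands the job in, once; it reports no verdict.
The state is a dict: "t": time; "q": joint angles; "qd": joint speeds; "joint_efforts": joint torques, N m; "eef_pos": TCP position; "ee_rot": TCP orientation; "force": force on the tool from outside, world axes, zero at the start; "moment": the same for the moment, N m; "width": finger opening in m.
Only numpy, scipy, OpenCV 4.12 (cv2) and the standard library are available. Lean on these libraries where they do the work, as an engineer would, in place of code of your own. Each camera call takes 0.05 s, during which the arm holds its last target.

## Working session

There is one attempt and no reset: what is moved stays moved. The work goes in short steps, Python scripts to look and compute and a shell command to move; the robot and the scene stay as the last step left them, time stands still between calls to the robot, and variables do not carry over. Pictures are saved under pics/ and viewed, and the job is handed in when it is done.

```bash
ls; mkdir -p pics; cat > h.py <<'E'
import numpy as np, cv2
from station import arm
from scipy.spatial.transform import Rotation as R
def snap(n,fn):
    s=arm.get_state(); f=arm.grab_frame(n)
    cv2.imwrite(f'pics/{fn}.png',f['img'][:,:,::-1]); 
    np.savez(f'pics/{fn}.npz',**{k:np.array(v) for k,v in f.items()},eef=np.array(s['eef_pos']),rot=np.array(s['ee_rot']))
    return f,s
def world(fn):
    f=np.load(f'pics/{fn}.npz'); K=np.array([[f['fx'],0,f['cx']],[0,f['fy'],f['cy']],[0,0,1]],float)
    h,w=f['range_z'].shape
    u,v=np.meshgrid(np.arange(w),np.arange(h))
    p=cv2.undistortPoints(np.stack([u,v],-1).reshape(-1,1,2).astype(np.float64),K,f['dist'].astype(float)).reshape(h,w,2)
    z=f['range_z'].astype(float)
    P=np.stack([p[...,0]*z,-p[...,1]*z,-z,np.ones_like(z)],-1)
    if 'extrinsics' in f: T=np.linalg.inv(f['extrinsics'])
    else:
        T=np.eye(4);T[:3,:3]=R.from_euler('xyz',f['rot']).as_matrix() if f['rot'].size==3 else 0;T[:3,3]=f['eef'];T=T@f['tool_from_camera']
    W=(P@T.T)[...,:3]; W[z==0]=np.nan
    return f['img'],W
E
python3 - <<'E'
from h import *
for n in ['side','top','wrist']:
    snap(n,n+'0')
s=arm.get_state();print(s)
E
```

```text
pics
{'t': 0.15, 'q': array([ 1.51310141e+00,  3.59219564e-01,  1.12778483e-02, -2.63357948e-04,
       -1.22412020e+00, -2.88078666e-01]), 'qd': array([-2.50355537e-04, -2.79652971e-03,  3.96415573e-03,  1.58048705e-04,
       -8.87578585e-04, -1.17719145e-05]), 'joint_efforts': array([-1.98152949e-03, -5.83275783e+01,  2.93286270e+01,  7.00115427e+00,
        8.77367769e-03, -1.11890590e-04]), 'eef_pos': array([0.22868447, 0.63468193, 0.22584186]), 'ee_rot': array([ 3.14030887e+00, -1.22196067e-04, -3.45863139e-01]), 'force': array([ 0.93476769, -0.81730631,  0.08194807]), 'moment': array([-0.02278674,  0.05274261, -0.05331461]), 'width': 0.08781746869159256}
```

View pics/side0.png

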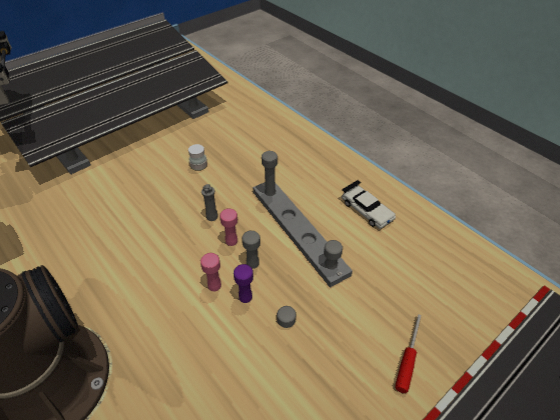

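View pics/top0.png

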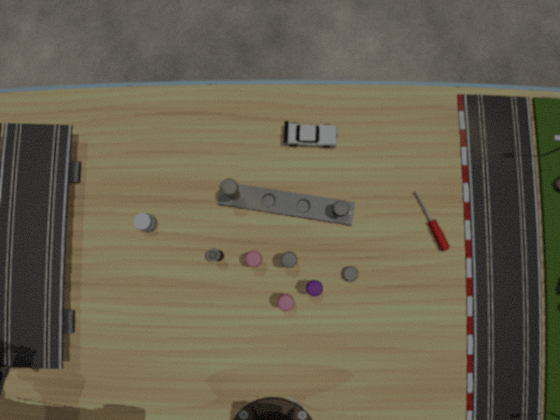

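View pics/wrist0.png

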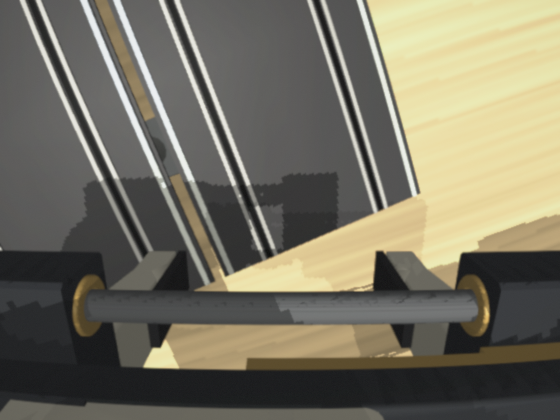

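Top view: the grey support at (289,259) fits support_short: it is grey, has its head on, and matches the side view at (252,248). The pink ones at (253,259) and (286,302) and the purple one at (314,288) are look-alikes. support_long is at (214,255), the bare head at (350,274), high_end at (230,188) and low_end at (341,208). I'll measure these and make the confirming crop.

```bash
python3 - <<'E'
from h import *
for n in ['top0','side0']:
    img,W=world(n)
    print(n,'table z',np.nanmedian(W[...,2][330:350,150:230]) if n=='top0' else '')
    m=(W[...,2]>0.012)&(W[...,0]>0.3)&(W[...,0]<0.85)&(abs(W[...,1])<0.4)
    k,l,st,c=cv2.connectedComponentsWithStats(m.astype(np.uint8))
    for i in range(1,k):
        if st[i,4]<20: continue
        P=W[l==i]; zt=np.nanpercentile(P[:,2],97); T=P[P[:,2]>zt-0.006]
        r=cv2.minEnclosingCircle(T[:,:2].astype(np.float32)*1000)
        print(c[i].round(),st[i,4],'ztop',zt.round(4),'top mean',T.mean(0).round(4),'circ',np.round(r[0],1),round(r[1],1),img[l==i].mean(0).round())
    if n=='top0':
        mr=m&(W[...,2]<0.026)&(W[...,2]>0.014)
        k,l,st,c=cv2.connectedComponentsWithStats(mr.astype(np.uint8)); i=1+st[1:,4].argmax()
        P=W[l==i]; print('rail',st[i,4],P[:,2].mean(),cv2.minAreaRect(P[:,:2].astype(np.float32)*1000))
cr=lambda n,a,b,c,d,s:cv2.resize(cv2.imread(f'pics/{n}.png')[a:b,c:d],None,fx=s,fy=s,interpolation=cv2.INTER_CUBIC)
cv2.imwrite('pics/crop1.png',cr('side0',140,340,180,380,3)); cv2.imwrite('pics/crop2.png',np.clip(cr('top0',170,320,190,370,4)*1.6,0,255))
E
```

```text
top0 table z 0.0007494077605698646
[310. 135.] 1158 ztop 0.0418 top mean [ 0.7944 -0.0687  0.039 ] circ [794.5 -66.6] 49.9 [104. 104. 102.]
[285. 202.] 2994 ztop 0.1458 top mean [0.6332 0.1027 0.1452] circ [633.9 103.2] 20.2 [91. 89. 84.]
[422. 202.] 55 ztop 0.02 top mean [ 0.6146 -0.3864  0.0166] circ [ 615.3 -386.3] 31.4 [112. 107.  95.]
[145. 222.] 341 ztop 0.0642 top mean [0.5607 0.3306 0.0614] circ [560.1 331.1] 22.3 [114. 115. 112.]
[214. 255.] 181 ztop 0.1132 top mean [0.4766 0.1446 0.1109] circ [476.1 145.3] 10.2 [76. 74. 67.]
[253. 258.] 223 ztop 0.1031 top mean [0.4673 0.0481 0.0998] circ [466.3  47.9] 19.4 [125.  88.  97.]
[288. 259.] 215 ztop 0.1034 top mean [ 0.4662 -0.0366  0.1002] circ [466.3 -35.8] 19.1 [90. 88. 82.]
[350. 274.] 205 ztop 0.0296 top mean [ 0.4297 -0.195   0.026 ] circ [ 430.2 -194.7] 19.5 [94. 90. 81.]
[314. 288.] 230 ztop 0.1028 top mean [ 0.3979 -0.0971  0.0997] circ [397.9 -97.4] 19.6 [81. 49. 89.]
[285. 302.] 220 ztop 0.1022 top mean [ 0.3643 -0.0296  0.0994] circ [364.5 -30.3] 19.3 [125.  89.  99.]
rail 2433 0.02075044893359951 ((612.8336791992188
[... 433 characters left out ...]
op mean [0.4743 0.1376 0.1091] circ [474.6 138.4] 10.2 [67. 65. 58.]
[230. 224.] 456 ztop 0.1011 top mean [0.4656 0.0422 0.0989] circ [465.9  43.2] 21.1 [130.  72.  84.]
[248. 264.] 1031 ztop 0.1011 top mean [ 0.4268 -0.0754  0.0988] circ [430.3 -72.3] 64.0 [73. 52. 75.]
[212. 269.] 530 ztop 0.101 top mean [ 0.3624 -0.035   0.099 ] circ [363.4 -34.1] 19.8 [134.  74.  86.]
[286. 315.] 306 ztop 0.0277 top mean [ 0.4294 -0.1987  0.0248] circ [ 429.5 -198.2] 19.5 [97. 94. 87.]
[417. 326.] 75 ztop 0.0184 top mean [ 0.616  -0.3879  0.0152] circ [ 615.7 -386.6] 30.2 [136. 128. 115.][ WARN:0@0.905] global loadsave.cpp:1063 imwrite_ Unsupported depth image for selected encoder is fallbacked to CV_8U.
```

View pics/crop1.png

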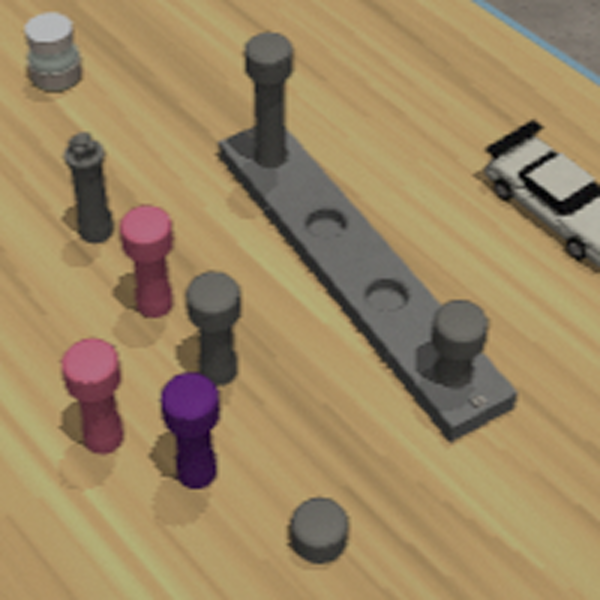

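View pics/crop2.png

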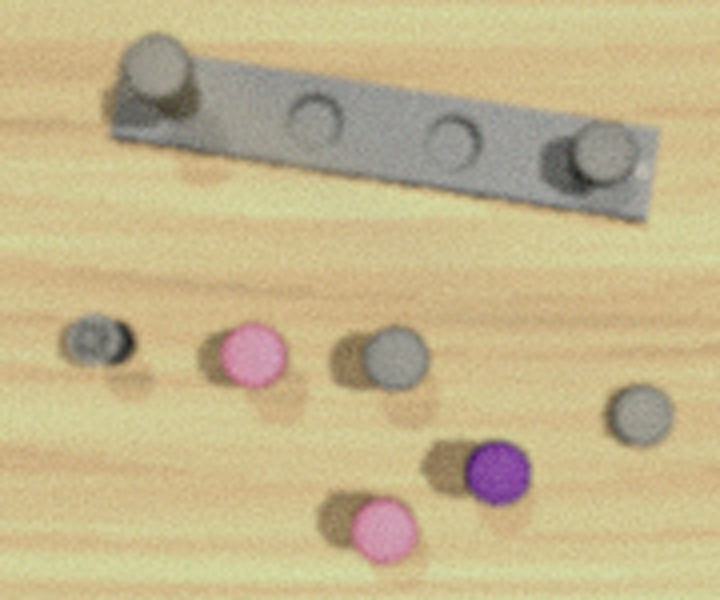

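```bash
cat >> h.py <<'E'
def plan(pos,yaw=None,cmd=None):
    """shares from the measured pose to TCP pos (tool down, yaw)"""
    s=arm.get_state(); R0=R.from_euler('xyz',s['ee_rot']).as_matrix()
    t=R0.T@(np.array(pos)-np.array(s['eef_pos']))/0.3
    if yaw is None: yaw=s['ee_rot'][2]
    r=R.from_matrix(R0.T@R.from_euler('xyz',[np.pi,0,yaw]).as_matrix()).as_rotvec()/np.deg2rad(60)
    print('shift',t.round(4),'turn',r.round(4),'rows',np.ceil(np.linalg.norm(t)*6),np.ceil(np.linalg.norm(r)*60/8.59))
def st():
    s=arm.get_state()
    for k in ['t','q','eef_pos','ee_rot','force','width']: print(k,np.round(s[k],4))
E
python3 -m inch '0 .75 .92 -.08 0 0 .66;0 .75 .92 -.08 0 0 .66;0 .75 .92 -.08 0 0 .66;0 .75 .92 -.08 0 0 .66;0 .75 .92 -.08 0 0 .66;0 .75 .92 -.08 0 0 .66;0 .75 .92 -.08 0 0 .66;0 .75 .92 -.08 0 0 .66;0 .75 .92 -.08 0 0 .66;0 .75 .92 -.08 0 0 .66'
python3 - <<'E'
from h import *
st(); plan([.466,-.036,.25],-1.729)
E
```

```text
t: 1.15
eef_pos: [0.347, 0.2996, 0.2506]
ee_rot: [-3.141, 0.0, -1.037]
force: [-0.3, -0.7, -0.1]
width: 0.0877
t 1.15
q [ 1.1438e+00 -2.4000e-02 -4.0320e-01 -1.0000e-04 -1.1913e+00 -6.1040e-01]
eef_pos [0.347  0.2996 0.2506]
ee_rot [-3.1413e+00  3.0000e-04 -1.0374e+00]
force [-0.283  -0.6526 -0.1322]
width 0.0877
shift [1.165  0.2271 0.0015] turn [-2.000e-04  4.000e-04  6.604e-01] rows 8.0 5.0
```

```bash

python3 -m inch '0 .98 .19 0 0 0 .66;0 .98 .19 0 0 0 .66;0 .98 .19 0 0 0 .66;0 .98 .19 0 0 0 .66;0 .98 .19 0 0 0 .66;0 .98 .19 0 0 0 .66;0 .98 .19 0 0 0 .66;0 .98 .19 0 0 0 .66'
python3 - <<'E'
from h import *
f,s=snap('wrist','w1'); print(f['tool_from_camera'].round(3))
st(); plan([.466,-.036,.25],-1.729)
E
```

```text
t: 1.95
eef_pos: [0.448, 0.0167, 0.2499]
ee_rot: [3.14, -0.001, -1.731]
force: [0.7, 0.3, -0.0]
width: 0.0877
[[ 0.     0.96   0.28   0.076]
 [ 1.     0.    -0.001 -0.   ]
 [-0.001  0.28  -0.96  -0.158]
 [ 0.     0.     0.     1.   ]]
t 2.0
q [ 4.8150e-01 -4.1800e-02 -4.2140e-01 -2.0000e-04 -1.1923e+00 -6.3900e-01]
eef_pos [0.4478 0.0176 0.25  ]
ee_rot [ 3.1406e+00 -5.0000e-04 -1.7284e+00]
force [ 0.1167 -0.0615  1.1094]
width 0.088
shift [ 1.67e-01 -8.81e-02  1.00e-04] turn [ 0.001  -0.0005  0.0006] rows 2.0 1.0
```

View pics/w1.png

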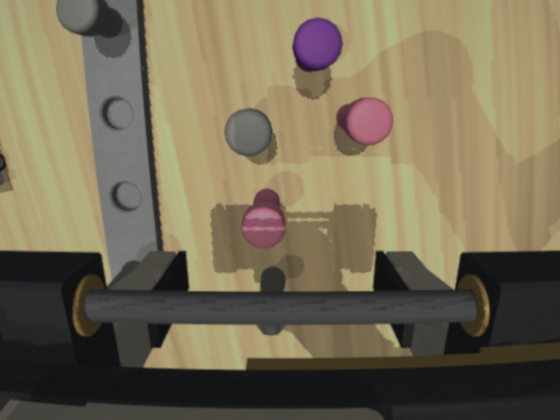

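The wrist picture shows the grey short support at (249,132). The open sockets are at (119,112) and (127,195), the purple look-alike at (318,44), and the pinks at (369,121) and (264,225). Next I'll measure these with the wrist depth.

```bash
cat >> h.py <<'E'
def blobs(n,box,zmin=0.012):
    img,W=world(n); a,b,c,d=box
    m=(W[...,2]>zmin)&(W[...,2]<.17); M=np.zeros_like(m); M[a:b,c:d]=m[a:b,c:d]
    k,l,s,c=cv2.connectedComponentsWithStats(M.astype(np.uint8))
    for i in range(1,k):
        if s[i,4]<80: continue
        P=W[l==i]; zt=np.nanpercentile(P[:,2],95); T=P[abs(P[:,2]-zt)<0.004]
        r=cv2.minEnclosingCircle(T[:,:2].astype(np.float32)*1000)
        print(c[i].round(),s[i,4],'ztop',zt.round(4),'mean',T[:,:2].mean(0).round(4),'circ',np.round(r[0],1),round(r[1],1),img[l==i].mean(0).round())
def sockets(n,box):
    img,W=world(n); a,b,c,d=box
    m=(W[...,2]>.016)&(W[...,2]<.026); M=np.zeros_like(m); M[a:b,c:d]=m[a:b,c:d]
    k,l,s,c=cv2.connectedComponentsWithStats(M.astype(np.uint8)); i=1+s[1:,4].argmax()
    M=(l==i).astype(np.uint8)
    P=W[l==i]; print('railtop z',np.median(P[:,2]),'rect',cv2.minAreaRect(P[:,:2].astype(np.float32)*1000))
    cs,hi=cv2.findContours(M,cv2.RETR_CCOMP,cv2.CHAIN_APPROX_NONE)
    for q,h in zip(cs,hi[0]):
        if h[3]<0 or cv2.contourArea(q)<150: continue
        w=np.array([W[y,x] for x,y in q[:,0]]); e=cv2.fitEllipse((w[:,:2]*1000).astype(np.float32)); print('hole px',q[:,0].mean(0).round(),'world ellipse',np.round(e[0],1),np.round(e[1],1))
E
python3 - <<'E'
from h import *
blobs('w1',(0,245,0,560)); sockets('w1',(0,245,0,220))
print('top');sockets('top0',(150,240,200,370))
E
```

```text
[116. 111.] 13420 ztop 0.0843 mean [ 0.5916 -0.161 ] circ [ 591.8 -165.8] 19.5 [106. 108. 105.]
[317.  44.] 2100 ztop 0.1001 mean [ 0.3996 -0.0999] circ [ 399.1 -100.1] 19.3 [101.  60. 120.]
[366. 120.] 2000 ztop 0.1 mean [ 0.3657 -0.033 ] circ [365.4 -32.9] 19.6 [156.  96. 110.]
[248. 131.] 1804 ztop 0.0999 mean [ 0.4665 -0.0398] circ [466.6 -39.8] 19.6 [105. 105.  99.]
[264. 220.] 1853 ztop 0.0999 mean [0.4682 0.0437] circ [468.3  45.1] 19.6 [131.  82.  94.]
railtop z 0.019802375226500718 rect ((609.08642578125, -60.353973388671875), (258.0111389160156, 62.45376205444336), 80.93360137939453)
hole px [126. 196.] world ellipse [620.  11.] [33.  34.5]
hole px [117. 113.] world ellipse [605.9 -77.7] [33.4 34.3]
top
railtop z 0.02083859359691309 rect ((612.708984375, -30.041183471679688), (351.40826416015625, 60.96949005126953), 81.01547241210938)
```

```bash
python3 - <<'E'
from h import *
snap('wrist','w2'); st()
blobs('w2',(0,245,0,560)); sockets('w2',(0,245,0,220))
plan([.4666,-.0395,.25],-1.729); plan([.4666,-.0395,.071],-1.729)
E
```

```text
t 2.05
q [ 4.8290e-01 -4.2400e-02 -4.2160e-01 -2.0000e-04 -1.1924e+00 -6.3890e-01]
eef_pos [0.4476 0.0182 0.2502]
ee_rot [ 3.1409e+00 -3.0000e-04 -1.7268e+00]
force [ 0.166   0.455  -0.3389]
width 0.0875
[116. 111.] 13379 ztop 0.0842 mean [ 0.5917 -0.1603] circ [ 591.8 -164.6] 19.5 [106. 108. 105.]
[317.  43.] 2108 ztop 0.1001 mean [ 0.3995 -0.0999] circ [ 399.6 -100. ] 19.4 [101.  60. 119.]
[366. 119.] 2004 ztop 0.1 mean [ 0.3656 -0.033 ] circ [365.3 -32.6] 19.5 [156.  96. 110.]
[248. 130.] 1808 ztop 0.0999 mean [ 0.4665 -0.0397] circ [466.7 -39.6] 19.6 [105. 105.  99.]
[263. 220.] 1876 ztop 0.0999 mean [0.4681 0.0442] circ [468.4  44.9] 19.5 [132.  83.  95.]
railtop z 0.01978940719080885 rect ((609.3908081054688, -58.847747802734375), (257.87493896484375, 62.038883209228516), 80.97193908691406)
hole px [125. 195.] world ellipse [619.9  11.1] [33.2 34.5]
hole px [117. 112.] world ellipse [605.9 -77.6] [33.5 34.2]
shift [ 0.1802 -0.0924  0.0005] turn [ 0.0007 -0.0003  0.0021] rows 2.0 1.0
shift [ 0.1801 -0.0928  0.5972] turn [ 0.0007 -0.0003  0.0021] rows 4.0 1.0
```

```bash

python3 -m inch '0 .18 -.0925 0 0 0 0;0 .18 -.0925 0 0 0 0;0 .18 -.0925 0 0 0 0;0 .18 -.0925 .3 0 0 0;0 .18 -.0925 .45 0 0 0;0 .18 -.0925 .55 0 0 0;0 .18 -.0925 .59 0 0 0;0 .18 -.0925 .603 0 0 0;0 .18 -.0925 .603 0 0 0;0 .18 -.0925 .603 0 0 0' 25
python3 - <<'E'
from h import *
st(); plan([.4666,-.0395,.070],-1.729)
snap('side','s1')
E
```

```text
t: 3.05
eef_pos: [0.4678, -0.0396, 0.0713]
ee_rot: [-3.139, 0.001, -1.726]
force: [0.2, 0.3, 1.1]
width: 0.0877
t 3.05
q [ 3.368e-01  1.884e-01 -6.363e-01  5.000e-04 -7.434e-01 -4.929e-01]
eef_pos [ 0.4678 -0.0396  0.0713]
ee_rot [-3.1391e+00  9.0000e-04 -1.7265e+00]
force [0.2077 0.3032 1.0523]
width 0.0877
shift [0.0004 0.004  0.0044] turn [-0.0024  0.0009  0.0024] rows 1.0 1.0
```

View pics/s1.png

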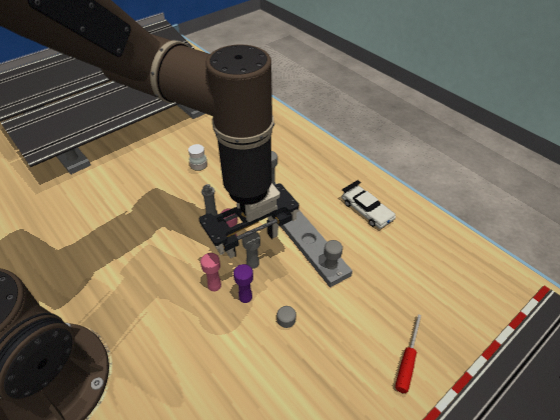

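The fingers straddle the grey support at about (250,240) and clear the neighbours. I'll close the gripper and lift.

```bash

python3 -m inch '.5 0 .004 0 0 0 0;.7 0 .004 0 0 0 0;1 0 .004 0 0 0 0;1 0 .004 0 0 0 0;1 0 .004 0 0 0 0;1 0 .004 0 0 0 0;1 0 .004 0 0 0 0;1 0 .004 0 0 0 0' 25
python3 - <<'E'
from h import *
st()
E
```

```text
t: 3.9
eef_pos: [0.4653, -0.0405, 0.0696]
ee_rot: [3.141, -0.0, -1.728]
force: [0.4, -0.3, 0.5]
width: 0.0387
t 3.9
q [ 3.364e-01  1.888e-01 -6.410e-01  1.000e-04 -7.410e-01 -4.937e-01]
eef_pos [ 0.4653 -0.0405  0.0696]
ee_rot [ 3.1415e+00 -1.0000e-04 -1.7281e+00]
force [ 0.3782 -0.298   0.5169]
width 0.0387
```

```bash

python3 -m inch '1 0 0 -.05 0 0 0;1 0 0 -.15 0 0 0;1 0 0 -.15 0 0 0;1 0 0 -.15 0 0 0' 30
python3 - <<'E'
from h import *
s=[arm.get_state()['eef_pos']]
st(); plan([.6059,-.0776,.1146],-1.729)
E
```

```text
t: 4.3
eef_pos: [0.4654, -0.0404, 0.115]
ee_rot: [-3.141, 0.001, -1.728]
force: [-0.5, -0.4, -0.3]
width: 0.0392
t 4.3
q [ 3.364e-01  1.240e-01 -5.875e-01 -3.000e-04 -8.579e-01 -4.937e-01]
eef_pos [ 0.4654 -0.0404  0.115 ]
ee_rot [-3.1405e+00  8.0000e-04 -1.7283e+00]
force [-0.4725 -0.4026 -0.2799]
width 0.0392
shift [ 0.0492 -0.482   0.0017] turn [-0.001   0.0008  0.0007] rows 3.0 1.0
```

```bash

python3 -m inch '1 .012 -.12 0 0 0 0;1 .025 -.24 0 0 0 0;1 .037 -.36 0 0 0 0;1 .049 -.45 0 0 0 0;1 .049 -.482 0 0 0 0;1 .049 -.482 0 0 0 0;1 .049 -.482 0 0 0 0' 30
python3 - <<'E'
from h import *
for i in range(1): snap('side','s2'); snap('wrist','w3'); snap('top','t2')
st(); plan([.6059,-.0776,.1146],-1.729)
sockets('w3',(0,245,0,560));blobs('w3',(0,245,0,560))
cr=lambda n,a,b,c,d,s:cv2.resize(cv2.imread(f'pics/{n}.png')[a:b,c:d],None,fx=s,fy=s,interpolation=cv2.INTER_CUBIC)
cv2.imwrite('pics/s2c.png',cr('s2',150,300,220,380,4))
E
```

```text
t: 5.0
eef_pos: [0.6043, -0.0776, 0.1135]
ee_rot: [3.139, -0.0, -1.729]
force: [-0.8, -0.2, -0.5]
width: 0.0394
t 5.15
q [ 1.926e-01  3.452e-01 -2.821e-01 -2.000e-04 -9.438e-01 -3.495e-01]
eef_pos [ 0.6048 -0.0774  0.1147]
ee_rot [ 3.1412e+00  1.0000e-04 -1.7278e+00]
force [-0.4165 -0.0027 -0.4567]
width 0.0394
shift [ 0.0001 -0.0039  0.0004] turn [0.0003 0.0001 0.0012] rows 1.0 1.0
railtop z 0.01997486569066037 rect ((598.344970703125, -130.06597900390625), (154.0197296142578, 60.599151611328125), 80.87305450439453)
hole px [276.  74.] world ellipse [ 592.4 -170.8] [52.4 52.5]
[507.  14.] 1710 ztop 0.026 mean [ 0.4345 -0.1893] circ [ 432.9 -196.5] 19.4 [106. 107. 101.]
[277. 126.] 19566 ztop 0.0857 mean [ 0.593  -0.1632] circ [ 598.  -131.7] 54.5 [128. 130. 125.]
[547. 140.] 976 ztop 0.0368 mean [ 0.4113 -0.1004] circ [ 407.9 -100.2] 9.8 [52. 31. 62.]
[ 30. 192.] 6862 ztop 0.0368 mean [ 0.7883 -0.1015] circ [ 789.8 -101.4] 22.4 [150. 154. 147.]
```

View pics/s2c.png

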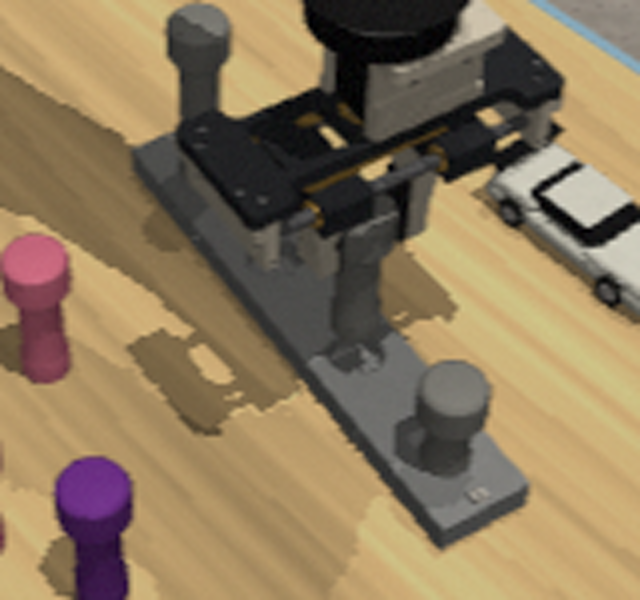

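View pics/w3.png

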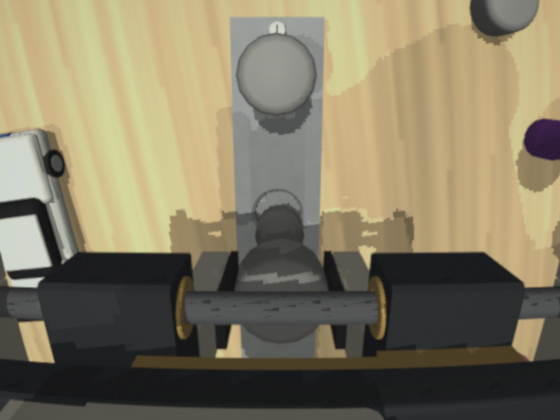

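```bash
python3 - <<'E'
from h import *
from scipy.optimize import least_squares
img,W=world('w3'); T=np.load('pics/w3.npz'); print(T['eef'])
def fit(z0,z1,r,box):
    a,b,c,d=box; P=W[a:b,c:d].reshape(-1,3); P=P[(P[:,2]>z0)&(P[:,2]<z1)&(abs(P[:,0]-.605)<.03)&(abs(P[:,1]+.0776)<.03)]
    s=least_squares(lambda c:np.hypot(P[:,0]-c[0],P[:,1]-c[1])-r,[.605,-.077],loss='soft_l1',f_scale=.001)
    print(len(P),P[:,2].min(),s.x.round(4),np.abs(s.fun).mean())
for z0 in np.arange(.04,.145,.008):
    P=W[180:260,220:340].reshape(-1,3); k=(P[:,2]>z0)&(P[:,2]<z0+.008); print(z0.round(3),k.sum(),end=' ')
print()
fit(.048,.060,.015,(180,260,220,340)); fit(.066,.1,.013,(180,260,220,340))
P=W[250:345,230:325].reshape(-1,3);P=P[(P[:,2]>.138)&(P[:,2]<.15)];print(len(P),np.percentile(P,[1,99],axis=0))
E
```

```text
[ 0.6043542  -0.07749231  0.11395949]
0.04 23 0.048 152 0.056 301 0.064 275 0.072 189 0.08 201 0.088 212 0.096 93 0.104 0 0.112 164 0.12 614 0.128 435 0.136 180 0.144 0 
233 0.04807118063540414 [ 0.6055 -0.0758] 0.0001629468233956594
817 0.06602147955595311 [ 0.6052 -0.0759] 0.00017244777597728674
3546 [[ 0.58725917 -0.09548569  0.13834988]
 [ 0.62253838 -0.05900104  0.14454325]]
```

```bash

python3 -m inch '1 .0057 -.0026 0 0 0 0;1 .0057 -.0026 .04 0 0 0;1 .0057 -.0026 .07 0 0 0;1 .0057 -.0026 .085 0 0 0;1 .0057 -.0026 .095 0 0 0;1 .0057 -.0026 .105 0 0 0;1 .0057 -.0026 .105 0 0 0' 30
python3 - <<'E'
from h import *
st()
E
```

```text
t: 5.85
eef_pos: [0.6061, -0.0795, 0.0827]
ee_rot: [3.141, -0.0, -1.728]
force: [-0.3, 0.4, -0.4]
width: 0.0393
t 5.85
q [ 1.887e-01  3.818e-01 -3.117e-01 -1.000e-04 -8.780e-01 -3.460e-01]
eef_pos [ 0.6061 -0.0795  0.0827]
ee_rot [ 3.1410e+00 -2.0000e-04 -1.7281e+00]
force [-0.2961  0.4192 -0.4456]
width 0.0393
```

```bash

python3 -m inch '1 0 0 .008 0 0 0;1 0 0 .016 0 0 0;1 0 0 .022 0 0 0;1 0 0 .026 0 0 0;1 0 0 .028 0 0 0;1 0 0 .028 0 0 0' 30
python3 - <<'E'
from h import *
st()
E
```

```text
t: 6.45
eef_pos: [0.6064, -0.0796, 0.0756]
ee_rot: [-3.141, -0.0, -1.728]
force: [-2.4, 0.7, 4.8]
width: 0.0391
t 6.45
q [ 1.887e-01  3.897e-01 -3.191e-01  5.000e-04 -8.616e-01 -3.460e-01]
eef_pos [ 0.6064 -0.0796  0.0756]
ee_rot [-3.1411e+00 -2.0000e-04 -1.7278e+00]
force [-2.3761  0.7399  4.7529]
width 0.0391
```

```bash

python3 -m inch '.6 0 0 .024 0 0 0;0 0 0 .024 0 0 0;0 0 0 .024 0 0 0;0 0 0 .024 0 0 0;0 0 0 -.1 0 0 0;0 0 0 -.25 0 0 0;0 0 0 -.4 0 0 0;0 0 0 -.55 0 0 0;0 0 0 -.58 0 0 0;0 0 0 -.58 0 0 0'
python3 - <<'E'
from h import *
st(); plan([.48,.215,.25],-1.729)
snap('side','s3')
cr=lambda n,a,b,c,d,s:cv2.resize(cv2.imread(f'pics/{n}.png')[a:b,c:d],None,fx=s,fy=s,interpolation=cv2.INTER_CUBIC)
cv2.imwrite('pics/s3c.png',cr('s3',140,300,180,380,4))
E
```

```text
t: 7.45
eef_pos: [0.6071, -0.0794, 0.2507]
ee_rot: [-3.138, 0.001, -1.728]
force: [0.1, 0.8, -1.6]
width: 0.0876
t 7.45
q [ 1.8870e-01  2.3980e-01 -9.9800e-02  2.0000e-04 -1.2273e+00 -3.4600e-01]
eef_pos [ 0.6071 -0.0794  0.2507]
ee_rot [-3.1379e+00  1.2000e-03 -1.7281e+00]
force [ 0.064   0.8138 -1.5603]
width 0.0876
shift [-0.9028  0.5722  0.0014] turn [-0.0035  0.0011  0.0009] rows 7.0 1.0
```

View pics/s3c.png

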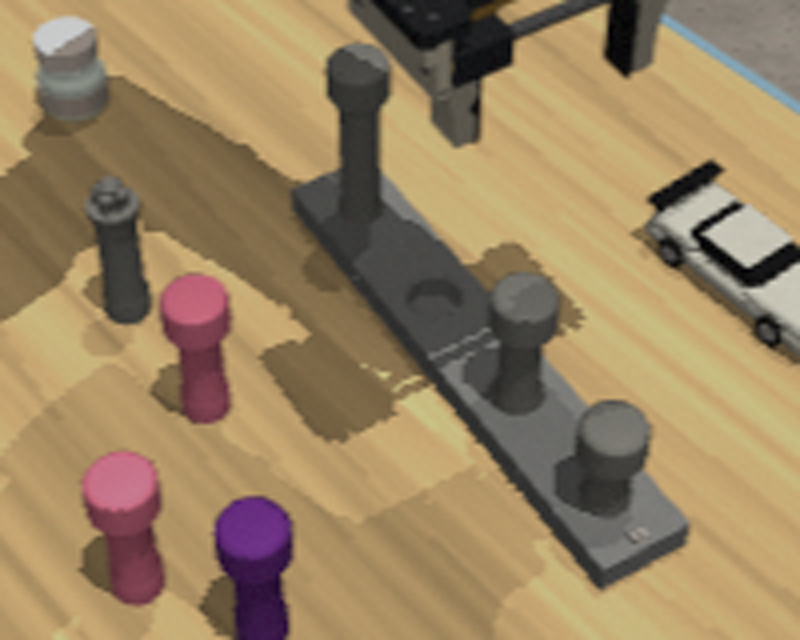

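The short support now stands upright in the socket beside low_end. Next I'll move to view the long one.

```bash

python3 -m inch '0 -.9 .57 0 0 0 0;0 -.9 .57 0 0 0 0;0 -.9 .57 0 0 0 0;0 -.9 .57 0 0 0 0;0 -.9 .57 0 0 0 0;0 -.9 .57 0 0 0 0;0 -.9 .57 0 0 0 0;0 -.9 .57 0 0 0 0;0 -.9 .57 0 0 0 0;0 -.9 .57 0 0 0 0'
python3 - <<'E'
from h import *
st(); snap('wrist','w4')
blobs('w4',(0,245,0,560)); sockets('w4',(0,245,0,220))
E
```

```text
t: 8.5
eef_pos: [0.4795, 0.2131, 0.2476]
ee_rot: [3.14, -0.002, -1.729]
force: [-0.0, 0.4, -0.1]
width: 0.0878
t 8.5
q [ 7.9230e-01  9.7700e-02 -2.8210e-01 -1.0000e-04 -1.1931e+00 -9.5020e-01]
eef_pos [0.4795 0.2131 0.2476]
ee_rot [ 3.1403e+00 -1.7000e-03 -1.7287e+00]
force [-0.0268  0.4141 -0.1479]
width 0.0878
[95. 76.] 10485 ztop 0.1451 mean [0.6325 0.1004] circ [633.9 100.4] 19.7 [91. 92. 89.]
[263.  10.] 748 ztop 0.099 mean [0.471  0.0609] circ [470.4  58.2] 14.3 [96. 61. 68.]
[268. 109.] 1171 ztop 0.1117 mean [0.4776 0.1412] circ [477.5 141. ] 9.3 [100. 100.  94.]
railtop z 0.019824183760097314 rect ((629.97998046875, 73.32316589355469), (134.11705017089844, 62.77864456176758), 81.5396728515625)
```

View pics/w4.png

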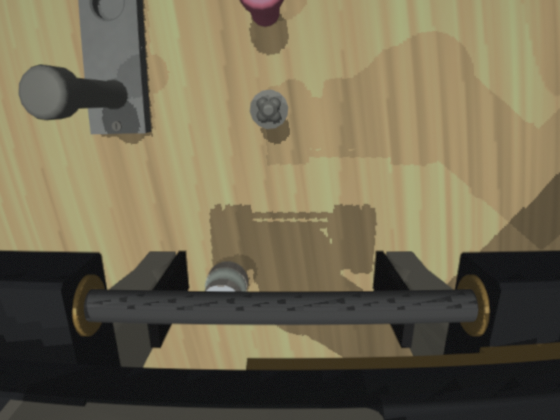

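Wrist view: support_long (four barbs on its stud) at (268,109), world about (477.5, 141.1). I'll grasp it at the collar.

```bash
python3 - <<'E'
from h import *
st(); plan([.4775,.1410,.070],-1.729)
E
```

```text
t 8.55
q [ 7.9180e-01  9.7400e-02 -2.8170e-01 -1.0000e-04 -1.1932e+00 -9.5030e-01]
eef_pos [0.4797 0.213  0.2479]
ee_rot [ 3.1406e+00 -1.2000e-03 -1.7293e+00]
force [ 0.5164  0.4343 -0.1514]
width 0.0874
shift [ 0.2374 -0.0311  0.5932] turn [ 0.0009 -0.0011 -0.0002] rows 4.0 1.0
```

```bash

python3 -m inch '0 .15 -.03 0 0 0 0;0 .2374 -.031 0 0 0 0;0 .2374 -.031 .15 0 0 0;0 .2374 -.031 .3 0 0 0;0 .2374 -.031 .45 0 0 0;0 .2374 -.031 .55 0 0 0;0 .2374 -.031 .593 0 0 0;0 .2374 -.031 .593 0 0 0;0 .2374 -.031 .593 0 0 0;0 .2374 -.031 .593 0 0 0' 25
python3 - <<'E'
from h import *
st(); plan([.4775,.141,.070],-1.729); snap('side','s4')
cr=lambda n,a,b,c,d,s:cv2.resize(cv2.imread(f'pics/{n}.png')[a:b,c:d],None,fx=s,fy=s,interpolation=cv2.INTER_CUBIC)
cv2.imwrite('pics/s4c.png',cr('s4',120,270,140,300,4))
E
```

```text
t: 9.55
eef_pos: [0.4785, 0.1423, 0.072]
ee_rot: [-3.14, 0.001, -1.729]
force: [0.6, 1.0, -0.5]
width: 0.0878
t 9.55
q [ 6.835e-01  2.329e-01 -5.722e-01  3.000e-04 -7.638e-01 -8.415e-01]
eef_pos [0.4785 0.1423 0.072 ]
ee_rot [-3.1401e+00  1.3000e-03 -1.7286e+00]
force [ 0.5846  0.9573 -0.4936]
width 0.0878
shift [0.0049 0.0028 0.0065] turn [-0.0014  0.0013  0.0004] rows 1.0 1.0
```

View pics/s4c.png

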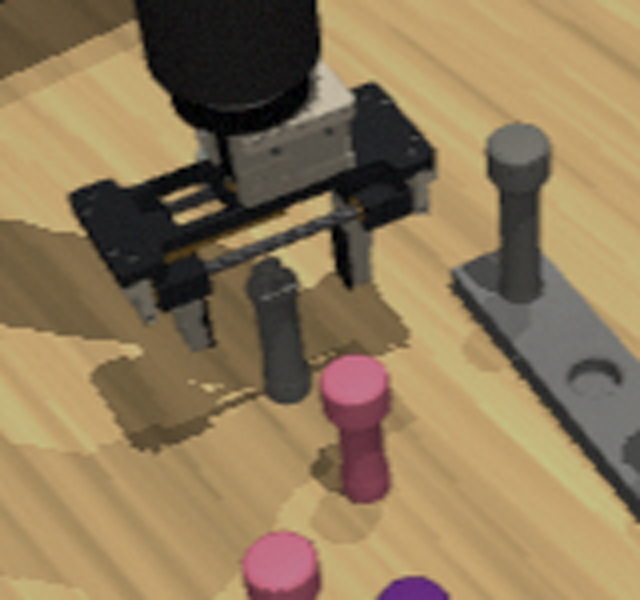

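```bash

python3 -m inch '.5 .002 .002 .003 0 0 0;.7 .002 .002 .003 0 0 0;1 .002 .002 .003 0 0 0;1 .002 .002 .003 0 0 0;1 .002 .002 .003 0 0 0;1 .002 .002 .003 0 0 0;1 .002 .002 .003 0 0 0;1 .002 .002 .003 0 0 0' 25
python3 -m inch '1 0 0 -.05 0 0 0;1 0 0 -.15 0 0 0;1 0 0 -.15 0 0 0;1 0 0 -.15 0 0 0' 30
python3 - <<'E'
from h import *
st(); plan([.6200,.0110,.1146],-1.729)
E
```

```text
t: 10.4
eef_pos: [0.477, 0.1417, 0.0699]
ee_rot: [3.142, -0.0, -1.728]
force: [-0.3, 0.6, -0.5]
width: 0.0306
t: 10.8
eef_pos: [0.4771, 0.1419, 0.1153]
ee_rot: [-3.141, 0.001, -1.728]
force: [-0.3, -0.8, -2.1]
width: 0.03
t 10.8
q [ 6.844e-01  1.733e-01 -5.248e-01 -3.000e-04 -8.713e-01 -8.417e-01]
eef_pos [0.4771 0.1419 0.1153]
ee_rot [-3.1408e+00  1.2000e-03 -1.7283e+00]
force [-0.2636 -0.803  -2.0898]
width 0.03
shift [ 0.3563 -0.5388  0.0025] turn [-0.0008  0.0012  0.0007] rows 4.0 1.0
```

```bash

python3 -m inch '1 .06 -.09 0 0 0 0;1 .14 -.21 0 0 0 0;1 .22 -.333 0 0 0 0;1 .3 -.454 0 0 0 0;1 .34 -.515 0 0 0 0;1 .3563 -.5388 0 0 0 0;1 .3563 -.5388 0 0 0 0;1 .3563 -.5388 0 0 0 0;1 .3563 -.5388 0 0 0 0' 30
cat > fit.py <<'E'
from h import *
from scipy.optimize import least_squares
import sys
def fitc(n,c0,bands,rows=(150,260)):
    img,W=world(n); P=W[rows[0]:rows[1],200:360].reshape(-1,3)
    P=P[(abs(P[:,0]-c0[0])<.03)&(abs(P[:,1]-c0[1])<.03)]
    for z0,z1,r in bands:
        Q=P[(P[:,2]>z0)&(P[:,2]<z1)]
        if len(Q)<15: print('few',z0,len(Q)); continue
        s=least_squares(lambda c:np.hypot(Q[:,0]-c[0],Q[:,1]-c[1])-r,c0,loss='soft_l1',f_scale=.001)
        print(z0,len(Q),s.x.round(4),np.abs(s.fun).mean().round(5))
E
python3 - <<'E'
from fit import *
snap('wrist','w5'); st(); plan([.6200,.0110,.1146],-1.729)
fitc('w5',[.62,.011],[(.048,.06,.015),(.066,.085,.013),(.085,.105,.013)])
sockets('w5',(0,245,0,560));blobs('w5',(0,200,0,560))
E
```

```text
t: 11.7
eef_pos: [0.619, 0.0116, 0.1149]
ee_rot: [3.141, 0.0, -1.727]
force: [-0.1, 0.2, -0.9]
width: 0.0304
t 11.75
q [ 3.336e-01  3.588e-01 -2.600e-01 -2.000e-04 -9.520e-01 -4.896e-01]
eef_pos [0.6192 0.0117 0.1151]
ee_rot [ 3.1415e+00  2.0000e-04 -1.7269e+00]
force [-0.2291  0.9603 -0.1441]
width 0.03
shift [ 0.0018 -0.003   0.0016] turn [0.0001 0.0002 0.002 ] rows 1.0 1.0
0.048 221 [0.6199 0.0117] 0.00015
0.066 433 [0.6196 0.0116] 0.00018
0.085 591 [0.6194 0.0117] 0.00017
railtop z 0.01996240514985137 rect ((611.6328125, -46.015228271484375), (164.9167022705078, 60.675254821777344), 80.94181823730469)
[ 28. 112.] 10799 ztop 0.0387 mean [ 0.7838 -0.0711] circ [782.  -70.5] 45.3 [138. 140. 134.]
[278.  96.] 17811 ztop 0.1055 mean [ 0.6076 -0.0782] circ [607.5 -78.1] 19.8 [135. 137. 133.]
[554.  14.] 342 ztop 0.0218 mean [ 0.4123 -0.0996] circ [410.3 -98.3] 9.5 [48. 28. 59.]
```

View pics/w5.png

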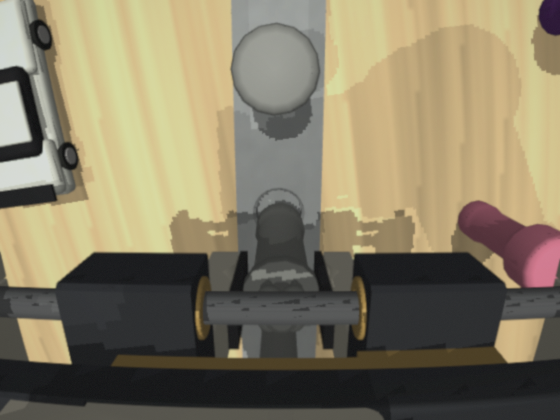

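The long support's foot at (280,225) is over the socket rim at (279,195). The fit gives (619.7, 11.7) against the socket at (620.0, 11.1). The seated short support's top is at 105.5 mm, so it is home. Descending now.

```bash

python3 -m inch '1 .002 -.001 0 0 0 0;1 .002 -.001 .04 0 0 0;1 .002 -.001 .07 0 0 0;1 .002 -.001 .085 0 0 0;1 .002 -.001 .095 0 0 0;1 .002 -.001 .105 0 0 0;1 .002 -.001 .105 0 0 0' 30
python3 -m inch '1 0 0 .008 0 0 0;1 0 0 .016 0 0 0;1 0 0 .022 0 0 0;1 0 0 .026 0 0 0;1 0 0 .03 0 0 0;1 0 0 .03 0 0 0' 30
python3 - <<'E'
from h import *
st()
E
```

```text
t: 12.45
eef_pos: [0.6199, 0.0101, 0.083]
ee_rot: [3.141, -0.0, -1.728]
force: [0.4, 0.2, -1.3]
width: 0.0302
t: 13.05
eef_pos: [0.6208, 0.0102, 0.0758]
ee_rot: [-3.14, 0.0, -1.728]
force: [-1.2, 0.2, 7.2]
width: 0.0304
t 13.05
q [ 3.308e-01  4.018e-01 -2.985e-01  8.000e-04 -8.690e-01 -4.881e-01]
eef_pos [0.6208 0.0102 0.0758]
ee_rot [-3.1400e+00  1.0000e-04 -1.7275e+00]
force [-1.1876  0.1532  7.208 ]
width 0.0304
```

```bash

python3 -m inch '.6 0 0 .025 0 0 0;0 0 0 .025 0 0 0;0 0 0 .025 0 0 0;0 0 0 .025 0 0 0;0 0 0 -.1 0 0 0;0 0 0 -.25 0 0 0;0 0 0 -.4 0 0 0;0 -.1 0 -.55 0 0 0;0 -.2 0 -.58 0 0 0;0 -.25 0 -.58 0 0 0;0 -.25 0 -.58 0 0 0;0 -.25 0 -.58 0 0 0'
python3 - <<'E'
from h import *
arm.grab_frame('top');arm.grab_frame('top')
snap('wrist','w6');snap('side','s6'); st(); blobs('w6',(0,245,0,560))
img,W=world('w6')
sub=W[0:245].reshape(-1,3); 
for (x,y,zt,h) in [(.620,.0105,.118,.006),(.606,-.078,.105,.004)]:
    k=(np.hypot(sub[:,0]-x,sub[:,1]-y)<.025)&(abs(sub[:,2]-zt)<h); Q=sub[k]; print(len(Q),Q.mean(0).round(4),np.round(cv2.minEnclosingCircle((Q[:,:2]*1000).astype(np.float32))[0],1))
k=(np.hypot(sub[:,0]-.62,sub[:,1]-.0105)<.025)&(abs(sub[:,2]-.1)<.003);Q=sub[k];print('shoulder',len(Q),Q.mean(0).round(4),cv2.minEnclosingCircle((Q[:,:2]*1000).astype(np.float32)))
cr=lambda n,a,b,c,d,s:cv2.resize(cv2.imread(f'pics/{n}.png')[a:b,c:d],None,fx=s,fy=s,interpolation=cv2.INTER_CUBIC)
cv2.imwrite('pics/s6c.png',cr('s6',120,300,220,380,3))
E
```

```text
t: 14.25
eef_pos: [0.6311, 0.0841, 0.2471]
ee_rot: [3.139, -0.001, -1.727]
force: [-0.3, -0.2, -0.2]
width: 0.088
t 14.45
q [ 0.437   0.2854 -0.0447  0.     -1.242  -0.5952]
eef_pos [0.6315 0.0833 0.2477]
ee_rot [ 3.1405e+00 -8.0000e-04 -1.7290e+00]
force [-0.3818  0.3677  0.232 ]
width 0.0874
[95. 50.] 5950 ztop 0.0395 mean [ 0.7948 -0.0708] circ [796.4 -66.8] 48.8 [113. 116. 112.]
[279. 119.] 14162 ztop 0.1449 mean [0.634  0.0964] circ [634.6  99.9] 19.8 [101. 102.  99.]
[534.  24.] 1764 ztop 0.0977 mean [ 0.3817 -0.0324] circ [378.4 -31.1] 14.4 [82. 50. 57.]
[452. 120.] 2540 ztop 0.0999 mean [0.4698 0.0449] circ [468.9  44.7] 19.9 [132.  80.  91.]
417 [0.6208 0.0097 0.1154] [620.9   9.7]
411 [ 0.6097 -0.0638  0.1038] [609.2 -68. ]
shoulder 708 [0.6208 0.0095 0.0999] ((620.8360595703125, 9.713933944702148), 15.9379243850708)
```

View pics/w6.png

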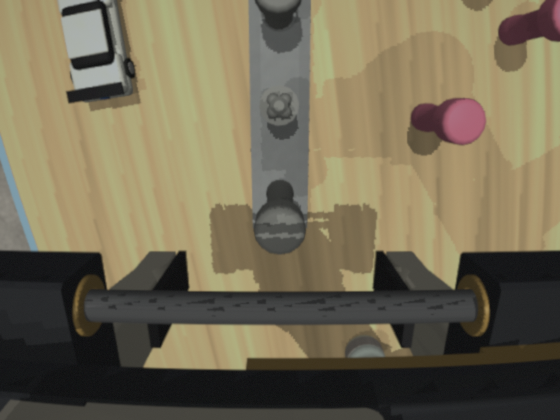

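View pics/s6c.png

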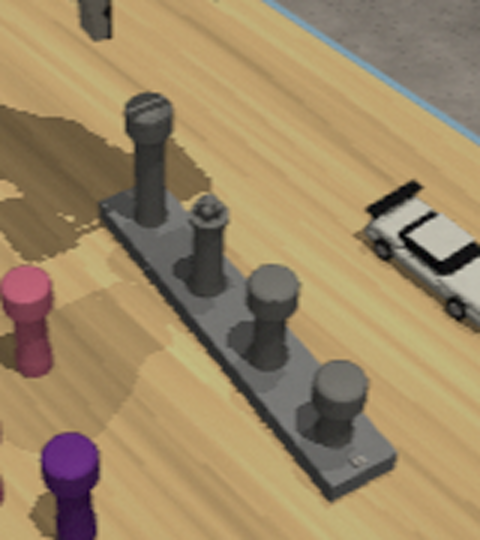

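Both supports are home. In the wrist view the stud is at (279,105), its shoulder at 99.9 mm against 100 expected, centre about (620.8, 9.6). Next is the head.

```bash

python3 -m inch '0 .77 .55 0 0 0 0;0 .77 .55 0 0 0 0;0 .77 .55 0 0 0 0;0 .77 .55 0 0 0 0;0 .77 .55 0 0 0 0;0 .77 .55 0 0 0 0;0 .77 .55 0 0 0 0;0 .77 .55 0 0 0 0;0 .77 .55 0 0 0 0;0 .77 .55 0 0 0 0'
python3 - <<'E'
from h import *
arm.grab_frame('top');arm.grab_frame('top')
snap('wrist','w7'); st(); blobs('w7',(0,245,0,560))
E
```

```text
t: 15.45
eef_pos: [0.4332, -0.1177, 0.2482]
ee_rot: [3.141, -0.0, -1.728]
force: [0.5, 0.4, 0.6]
width: 0.0879
t 15.6
q [ 0.1764 -0.0395 -0.4237  0.     -1.1874 -0.3329]
eef_pos [ 0.4331 -0.1176  0.2481]
ee_rot [ 3.1409e+00 -2.0000e-04 -1.7273e+00]
force [-0.7359 -0.3488 -0.1163]
width 0.0874
[269.  99.] 1261 ztop 0.0261 mean [ 0.4318 -0.1976] circ [ 431.8 -197.3] 19.5 [111. 111. 104.]
[126. 179.] 7878 ztop 0.0852 mean [ 0.5911 -0.1626] circ [ 593.9 -137.2] 48.5 [101. 103.  99.]
[320. 202.] 1919 ztop 0.0999 mean [ 0.3994 -0.101 ] circ [ 399.2 -100.3] 19.6 [ 89.  51. 106.]
[  4. 228.] 328 ztop 0.0206 mean [ 0.7686 -0.1043] circ [ 765.  -113.2] 24.3 [101. 102.  96.]
[557. 230.] 126 ztop 0.0143 mean [ 0.1134 -0.0025] circ [110.9  -5.6] 22.7 [64. 56. 48.]
[352. 237.] 414 ztop 0.058 mean [ 0.3641 -0.0444] circ [363.9 -43.3] 5.7 [81. 50. 56.]
```

View pics/w7.png

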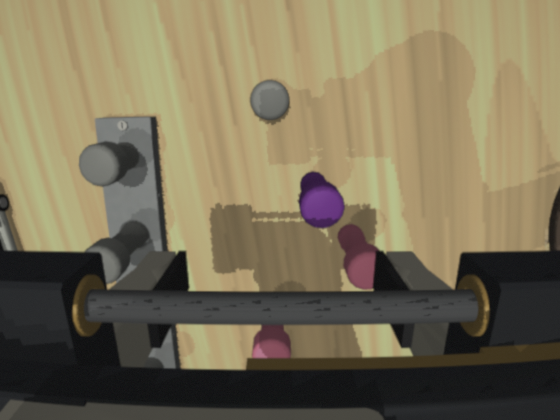

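Head at (269,99), world about (431.8, -197.5).

```bash
python3 - <<'E'
from h import *
st(); plan([.4318,-.1974,.05],-1.729);plan([.4318,-.1974,.004],-1.729)
E
```

```text
t 15.6
q [ 0.1764 -0.0395 -0.4237  0.     -1.1874 -0.3329]
eef_pos [ 0.4331 -0.1176  0.2481]
ee_rot [ 3.1409e+00 -2.0000e-04 -1.7273e+00]
force [-0.7359 -0.3488 -0.1163]
width 0.0874
shift [ 0.2632 -0.0376  0.6605] turn [ 0.0007 -0.0002  0.0016] rows 5.0 1.0
shift [ 0.2631 -0.0377  0.8139] turn [ 0.0007 -0.0002  0.0016] rows 6.0 1.0
```

```bash

python3 -m inch '0 .15 -.03 0 0 0 0;0 .263 -.0376 0 0 0 0;0 .263 -.0376 .16 0 0 0;0 .263 -.0376 .32 0 0 0;0 .263 -.0376 .48 0 0 0;0 .263 -.0376 .6 0 0 0;0 .263 -.0376 .7 0 0 0;0 .263 -.0376 .74 0 0 0;0 .263 -.0376 .74 0 0 0;0 .263 -.0376 .74 0 0 0' 25
python3 - <<'E'
from h import *
arm.grab_frame('top');arm.grab_frame('top')
st(); plan([.4318,-.1974,.004],-1.729)
E
```

```text
t: 16.6
eef_pos: [0.4319, -0.1977, 0.0265]
ee_rot: [3.141, -0.0, -1.727]
force: [0.1, -1.4, 0.9]
width: 0.0877
t 16.7
q [-1.350e-02  2.686e-01 -6.679e-01  3.000e-04 -6.326e-01 -1.436e-01]
eef_pos [ 0.4325 -0.1977  0.0274]
ee_rot [-3.1398  0.     -1.7276]
force [0.4693 1.0402 0.7132]
width 0.0878
shift [-0.0007  0.0026  0.078 ] turn [-0.0017  0.      0.0013] rows 1.0 1.0
```

```bash

python3 -m inch '0 0 .001 .04 0 0 0;0 0 .001 .074 0 0 0;0 0 .001 .074 0 0 0;.5 0 .001 .074 0 0 0;.8 0 .001 .074 0 0 0;1 0 .001 .074 0 0 0;1 0 .001 .074 0 0 0;1 0 .001 .074 0 0 0;1 0 .001 .074 0 0 0;1 0 .001 .074 0 0 0;1 0 .001 .074 0 0 0' 30
python3 -m inch '1 0 0 -.05 0 0 0;1 0 0 -.2 0 0 0;1 0 0 -.35 0 0 0;1 0 0 -.5 0 0 0;1 0 0 -.55 0 0 0;1 0 0 -.55 0 0 0;1 0 0 -.55 0 0 0' 60
python3 - <<'E'
from h import *
snap('wrist','w8');snap('side','s8');st(); plan([.6208,.0096,.17],-1.729)
cr=lambda n,a,b,c,d,s:cv2.resize(cv2.imread(f'pics/{n}.png')[a:b,c:d],None,fx=s,fy=s,interpolation=cv2.INTER_CUBIC)
cv2.imwrite('pics/s8c.png',cr('s8',180,340,200,360,4))
E
```

```text
t: 17.8
eef_pos: [0.4312, -0.1977, 0.0043]
ee_rot: [-3.142, -0.0, -1.728]
force: [-1.4, -0.0, 0.3]
width: 0.0379
t: 18.5
eef_pos: [0.4308, -0.1975, 0.1689]
ee_rot: [3.142, 0.001, -1.728]
force: [0.8, -0.7, -0.1]
width: 0.0368
t 18.6
q [-1.370e-02  7.520e-02 -5.013e-01 -4.000e-04 -9.968e-01 -1.436e-01]
eef_pos [ 0.4302 -0.1976  0.1679]
ee_rot [ 3.1391 -0.     -1.7284]
force [-0.2534 -0.3233 -0.7218]
width 0.037
shift [-0.7818 -0.5191 -0.0083] turn [ 0.0024 -0.      0.0006] rows 6.0 1.0
```

View pics/s8c.png

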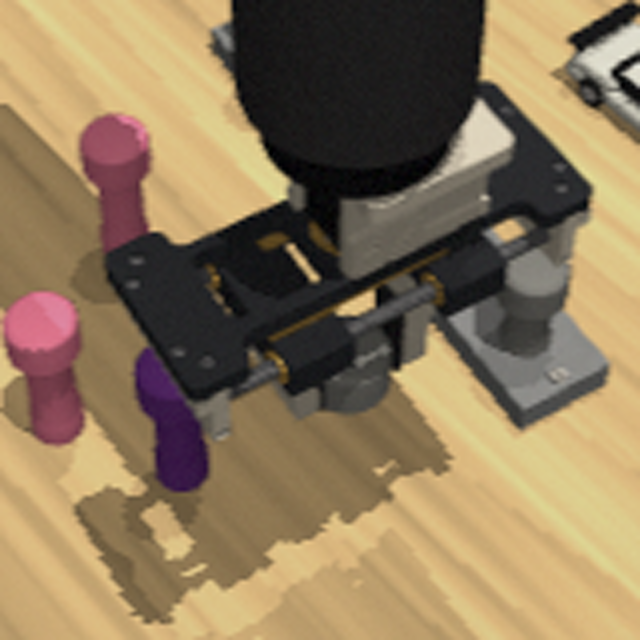

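View pics/w8.png

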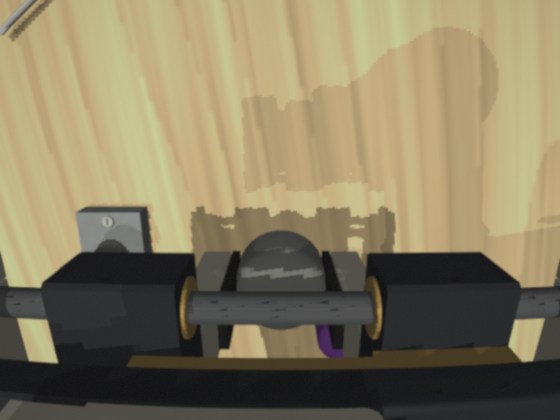

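The head is held level between the pads, top around (280,280) in the wrist view. I'll fit its centre relative to the tool.

```bash
python3 - <<'E'
from fit import *
img,W=world('w8'); P=W[225:330,225:340].reshape(-1,3); k=(P[:,2]>.155)&(P[:,2]<.2); P=P[k]
print(len(P),np.percentile(P,[2,50,98],axis=0).round(4), np.histogram(P[:,2],bins=np.arange(.155,.2,.004)))
fitc('w8',[.431,-.1975],[(.167,.173,.02),(.173,.18,.02),(.167,.182,.02)],rows=(225,330))
Q=P[(P[:,2]>.184)]; A=np.c_[Q[:,:2],np.ones(len(Q))]; print('plane',np.linalg.lstsq(A,Q[:,2],rcond=None)[0], len(Q))
T=np.load('pics/w8.npz');print(T['eef'],T['rot'])
E
```

```text
5567 [[ 0.4065 -0.2167  0.1677]
 [ 0.4289 -0.2084  0.1883]
 [ 0.4509 -0.1824  0.1959]] (array([   0,    0,   75,  253,  336,  384,  384,  716, 3141,  133,  120]), array([0.155, 0.159, 0.163, 0.167, 0.171, 0.175, 0.179, 0.183, 0.187,
       0.191, 0.195, 0.199]))
0.167 419 [ 0.431  -0.1969] 0.00074
0.173 769 [ 0.4314 -0.1973] 0.00311
0.167 1430 [ 0.4312 -0.1972] 0.00242
plane [0.00820749 0.06141451 0.19804179] 4035
[ 0.43077368 -0.19751619  0.1688734 ] [ 3.14158205e+00  5.03479344e-04 -1.72839749e+00]
```

```bash

python3 -m inch '1 -.1 -.066 0 0 0 0;1 -.24 -.159 0 0 0 0;1 -.38 -.252 0 0 0 0;1 -.52 -.345 0 0 0 0;1 -.65 -.43 0 0 0 0;1 -.74 -.49 0 0 0 0;1 -.782 -.519 0 0 0 0;1 -.782 -.519 0 0 0 0;1 -.782 -.519 0 0 0 0;1 -.782 -.519 0 0 0 0' 60
python3 - <<'E'
from fit import *
arm.grab_frame('top');s=[]
snap('wrist','w9');snap('side','s9')
for i in range(4): s.append(arm.get_state()['eef_pos']); arm.grab_frame('top')
print(np.array(s).round(4));st(); plan([.6208,.0096,.126],-1.729)
fitc('w9',[.621,.0096],[(.167,.173,.02),(.088,.098,.016),(.04,.08,.013),(.11,.117,.0115)],rows=(150,330))
cr=lambda n,a,b,c,d,s:cv2.resize(cv2.imread(f'pics/{n}.png')[a:b,c:d],None,fx=s,fy=s,interpolation=cv2.INTER_CUBIC)
cv2.imwrite('pics/s9c.png',cr('s9',120,280,220,380,4))
E
```

```text
t: 19.6
eef_pos: [0.6207, 0.0086, 0.1688]
ee_rot: [3.14, -0.0, -1.729]
force: [-0.4, 0.2, 0.0]
width: 0.0376
[[0.6212 0.0087 0.1696]
 [0.6213 0.0088 0.1697]
 [0.6214 0.009  0.1697]
 [0.6215 0.0091 0.1696]]
t 19.95
q [ 3.285e-01  3.126e-01 -1.907e-01 -1.000e-04 -1.067e+00 -4.862e-01]
eef_pos [0.6216 0.0093 0.1696]
ee_rot [-3.1412e+00  3.0000e-04 -1.7285e+00]
force [-0.3329 -0.2876 -0.4993]
width 0.0376
shift [-0.0006  0.0028  0.1453] turn [-0.0004  0.0003  0.0005] rows 1.0 1.0
0.167 396 [0.621  0.0092] 0.00061
0.088 66 [0.6208 0.0103] 0.00022
0.04 380 [0.6208 0.0102] 0.00014
0.11 338 [0.6214 0.0141] 0.00143
```

View pics/s9c.png

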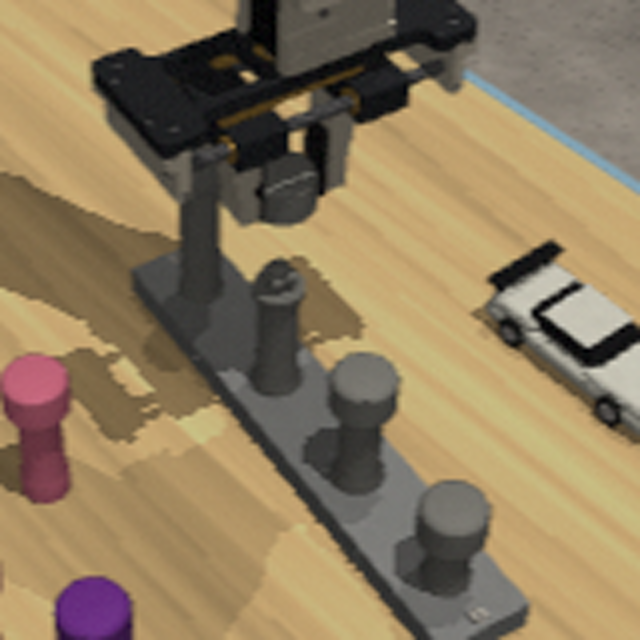

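View pics/w9.png

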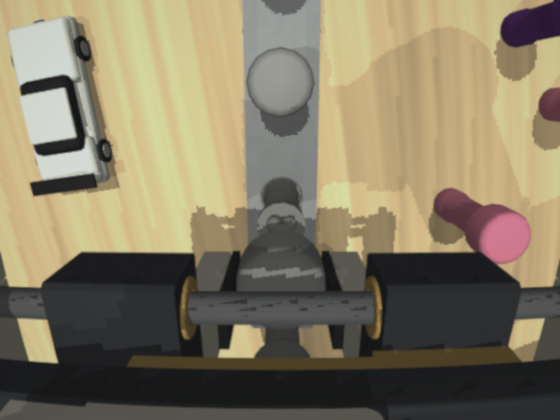

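Head (621.0, 9.2) and column (620.8, 10.3) agree to about 1 mm. I'll correct that and descend.

```bash

python3 -m inch '1 -.003 0 0 0 0 0;1 -.003 0 .05 0 0 0;1 -.003 0 .09 0 0 0;1 -.003 0 .12 0 0 0;1 -.003 0 .14 0 0 0;1 -.003 0 .155 0 0 0;1 -.003 0 .165 0 0 0;1 -.003 0 .165 0 0 0;1 -.003 0 .165 0 0 0' 60
python3 -m inch '1 0 0 .006 0 0 0;1 0 0 .012 0 0 0;1 0 0 .018 0 0 0;1 0 0 .018 0 0 0' 60
```

```text
t: 20.85
eef_pos: [0.6221, 0.0105, 0.1201]
ee_rot: [-3.141, 0.0, -1.728]
force: [0.2, 0.4, -0.1]
width: 0.0372
t: 21.25
eef_pos: [0.6221, 0.0104, 0.1146]
ee_rot: [-3.141, -0.0, -1.728]
force: [-0.6, -0.5, 2.4]
width: 0.0373
```

```bash

python3 -m inch '1 0 0 .004 0 0 0;1 0 0 .008 0 0 0;1 0 0 .012 0 0 0;1 0 0 .012 0 0 0' 60
python3 -m inch '1 0 0 .004 0 0 0;1 0 0 .008 0 0 0;1 0 0 .008 0 0 0' 60
python3 -m inch '1 0 0 .004 0 0 0;1 0 0 .008 0 0 0;1 0 0 .008 0 0 0' 60
```

```text
t: 21.65
eef_pos: [0.6227, 0.0105, 0.1118]
ee_rot: [-3.14, 0.0, -1.728]
force: [-0.7, -0.2, 4.9]
width: 0.0375
t: 21.95
eef_pos: [0.6213, 0.0105, 0.1077]
ee_rot: [3.141, -0.0, -1.728]
force: [-0.4, -0.9, -1.1]
width: 0.0371
t: 22.25
eef_pos: [0.6215, 0.0104, 0.1054]
ee_rot: [3.141, -0.0, -1.728]
force: [-0.3, -0.4, -1.3]
width: 0.0369
```

Contact, then the force dropped, so it clicked. Next I'll press it onto the shoulder in small steps.

```bash

python3 -m inch '1 0 0 .004 0 0 0;1 0 0 .008 0 0 0;1 0 0 .008 0 0 0' 60
python3 -m inch '1 0 0 .005 0 0 0;1 0 0 .01 0 0 0;1 0 0 .01 0 0 0' 60
```

```text
t: 22.55
eef_pos: [0.6225, 0.0106, 0.1046]
ee_rot: [-3.14, 0.0, -1.728]
force: [-1.1, 0.0, 5.5]
width: 0.0378
t: 22.85
eef_pos: [0.6241, 0.0107, 0.1046]
ee_rot: [-3.136, 0.001, -1.726]
force: [-5.0, 0.4, 21.4]
width: 0.0373
```

```bash

python3 -m inch '1 0 0 0 0 0 0;1 0 0 0 0 0 0;1 0 0 0 0 0 0;1 0 0 0 0 0 0;1 0 0 0 0 0 0;1 0 0 0 0 0 0;1 0 0 0 0 0 0;1 0 0 0 0 0 0' 60
python3 - <<'E'
from fit import *
snap('wrist','w10');snap('side','s10');snap('top','t10');st()
fitc('w10',[.621,.0105],[(.105,.112,.02),(.03,.08,.013)],rows=(150,330))
img,W=world('w10');P=W[225:280,235:325].reshape(-1,3);P=P[(P[:,2]>.115)&(P[:,2]<.135)];print('top z',len(P),np.percentile(P[:,2],[25,50,75]))
blobs('t10',(100,330,100,480))
cr=lambda n,a,b,c,d,s:cv2.resize(cv2.imread(f'pics/{n}.png')[a:b,c:d],None,fx=s,fy=s,interpolation=cv2.INTER_CUBIC)
cv2.imwrite('pics/s10c.png',cr('s10',120,280,220,380,4))
E
```

```text
t: 23.65
eef_pos: [0.6239, 0.0106, 0.1045]
ee_rot: [-3.136, 0.001, -1.727]
force: [-5.0, 1.2, 21.1]
width: 0.0372
t 23.8
q [ 0.3306  0.3734 -0.2662  0.0021 -0.9261 -0.4876]
eef_pos [0.6239 0.0107 0.1045]
ee_rot [-3.1363e+00  9.0000e-04 -1.7266e+00]
force [-4.7718  0.9756 21.5428]
width 0.0377
0.105 622 [0.6239 0.0111] 0.00209
0.03 933 [0.6228 0.0119] 0.00021
top z 2735 [0.12195062 0.12417216 0.12501991]
[312. 134.] 1039 ztop 0.0398 mean [ 0.7972 -0.0783] circ [799.8 -68.6] 48.9 [136. 136. 134.]
[317. 207.] 1700 ztop 0.1056 mean [ 0.6065 -0.0749] circ [606.4 -74.9] 19.6 [108. 107. 102.]
[436. 229.] 389 ztop 0.0277 mean [ 0.5283 -0.4274] circ [ 529.7 -427.3] 41.1 [132.  63.  54.]
[236. 201.] 246 ztop 0.0274 mean [0.6167 0.0959] circ [612.7 101.1] 30.0 [69. 67. 62.]
[253. 259.] 223 ztop 0.1028 mean [0.4678 0.0481] circ [467.7  47.8] 19.0 [152. 101. 111.]
[314. 288.] 227 ztop 0.103 mean [ 0.3985 -0.0955] circ [397.8 -96.3] 19.1 [105.  65. 114.]
[285. 302.] 218 ztop 0.1027 mean [ 0.3636 -0.0284] circ [364.4 -29.2] 19.1 [155. 114. 125.]
```

View pics/s10c.png

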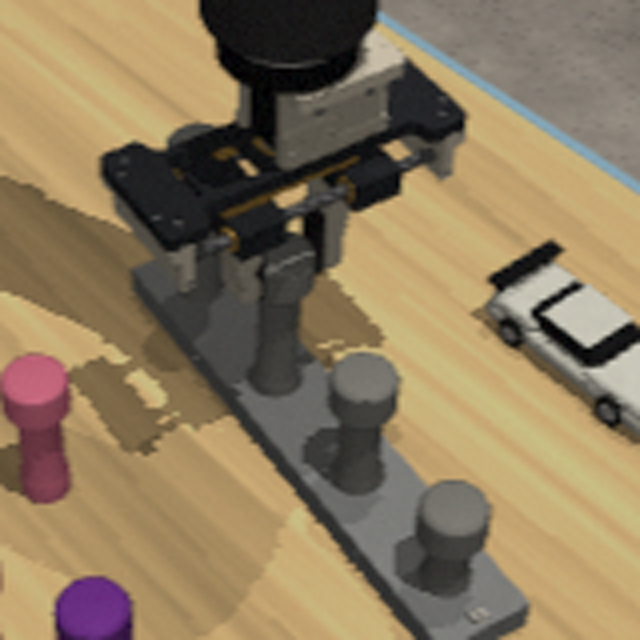

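View pics/w10.png

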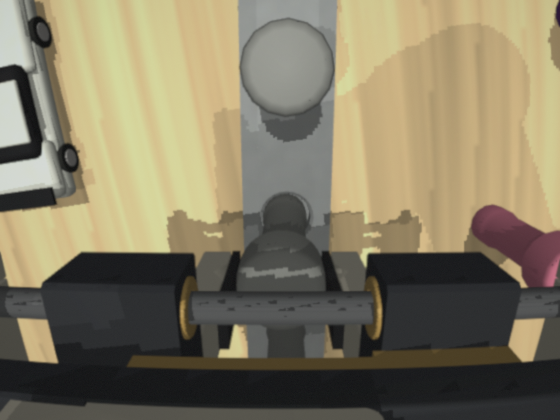

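```bash
python3 - <<'E'
from fit import *
fitc('w10',[.621,.0105],[(.03,.04,.013),(.04,.055,.013),(.055,.07,.013),(.07,.085,.013)],rows=(150,330))
blobs('w10',(0,200,0,560))
sockets('w10',(0,245,0,560));sockets('w9',(0,245,0,560));sockets('w5',(0,245,0,560))
E
```

```text
0.03 152 [0.6223 0.012 ] 0.00015
0.04 269 [0.6226 0.0119] 0.00016
0.055 327 [0.623  0.0119] 0.00017
0.07 193 [0.6233 0.0118] 0.00017
[ 28. 112.] 10786 ztop 0.0377 mean [ 0.7828 -0.075 ] circ [781.  -72.3] 44.5 [135. 138. 132.]
[287.  97.] 18747 ztop 0.1056 mean [ 0.6075 -0.0783] circ [607.6 -78.2] 19.7 [133. 135. 130.]
railtop z 0.019989936895617483 rect ((614.637939453125, -25.65599822998047), (115.2529067993164, 60.76679229736328), 81.2257080078125)
railtop z 0.01996405627307643 rect ((611.58935546875, -44.879966735839844), (199.775146484375, 60.703941345214844), 81.00350189208984)
hole px [280.  82.] world ellipse [606.8 -82.4] [54. 55.]
railtop z 0.01996240514985137 rect ((611.6328125, -46.015228271484375), (164.9167022705078, 60.675254821777344), 80.94181823730469)
```

Everything is within limits: head top about 125 mm, column tilt about 0.02 rad, a steady 21 N push. Handing in.

```bash
python3 - <<'E'
from h import *
arm.job_done(); st()
E
```

```text
the job is handed in; nothing more can be done
the job is handed in; nothing more can be done
```

I finished the job and handed it in at about 24 s of the 72 s allowed. No verdict was reported.

- **Supports:** The short support is plugged in beside low_end and the long one beside high_end. Before the head went on, the long support's shoulder measured 99.9 mm above the table, against 100 expected. The short one's top measured 105.6 mm at the last check, against 105 expected.
- **Head:** It met the barbs, and the reading then fell from about 5 N to none as it went on. I sampled the force only between steps, so the 8–15 N peak itself was not seen. Its top then measured about 124–125 mm, against 125 expected.
- **Press:** The gripper held a steady 21 N downwards for over a second, still gripping the head when I handed in.
- **Check that was less clean:** Under the press there is also about 5 N sideways. The long support leans about 0.02 rad, against a limit of 0.08. Its foot reads about 2 mm off the earlier socket measurement in x and 1 mm in y, against a limit of 4 mm in x. I left it as it was.
- **Other objects:** I did not touch the car, jar, screwdriver or look-alikes. In the last top picture the car sat within a few mm of its starting position. I did not re-measure the jar or the screwdriver at the end.

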